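Hang the jar-retaining frame on the tray's twin pins

TASK

Pick up the metal retaining frame by its handle and hang it on the two upright pins of the jar tray, both holes at once, so that it lies level and fully home on the pins' shoulders with the two jars standing in its windows. Feel for the pins gently, never forcing the frame down or sideways, and keep hold of it until it is home; then let go. Leave the jars upright where they stand, and leave the other things on the bench alone.

Things in the scene. Friction and masses are not known exactly. Their poses are not given: they have to be found in the camera images.
- frame: Loose aluminium frame, about 0.4 kg, flat on the bench: 260 mm long (x), 96 wide (y), 10 thick; two open windows 80 x 72 mm centred at x = +48 and -48 mm; a vertical 12 mm through hole in each 42 mm wide end bar at x = +100 and -100 mm, y = 0. A black bar handle stands over its middle. Origin: centre of the underside; z up. A half turn about z leaves it the same: either way round is right.
- handle (a point): Centre of the frame's handle bar, 53 mm above the frame's underside: 14 mm thick (along the frame's x; pinch it across this), 74 mm long (along the frame's y), 14 mm high, on two 10 mm square posts at y = +32 and -32 mm, with 36 mm free beneath it. Axes as the frame's.
- tray: White tray fixed to the bench, 300 mm long (x), 120 wide (y), floor 8 mm thick, rim 16 mm high. Origin: centre of the underside, on the bench; z up. Two upright steel pins joined by a flat bar stand on its long centre line (y = 0), see point tip_level. With the frame home on them its underside is 45 mm above the bench.
- tip_level (a point): Point on the tray's own z axis at the pin tips' height, 70 mm above the bench; axes as the tray's. The 2 pins are 200 mm apart along x: 10 mm thick, rounded 1 mm at the tip, on 24 mm square columns with shoulders 45 mm above the bench. Their bar is clamped by eye: the midpoint between them lies 4 to 28 mm towards +x, in NO reported pose: find it by feel or sight. The pins do not give.
- jar_a: Small closed glass jar, 40 mm diameter, 58 mm tall, 0.12 kg, standing loose on the tray floor (top 66 mm above the bench) near tray x = +64 mm. Origin: centre of its underside.
- jar_b: As jar_a, near tray x = -32 mm.
- pump_bottle: Bystander: pump bottle, 60 mm diameter, 150 mm tall, at the far side of the bench. Origin: centre of its underside.
- tub: Bystander: tub with a screw lid, 76 mm diameter, 75 mm tall, at the left. Origin: centre of its underside.
- carton: Bystander: small carton, 110 x 70 x 55 mm, at the right. Origin: centre of its underside.
Not all that is in view belongs to the job. What is shaped like the jar_b but purple or red is not meant.

How it is judged:
By the outcome, as a careful person would: the job done as asked, in the order asked, and still so for the second after the job is handed in, with the robot touching nothing.
It also fails if it takes over 61 s, if anything falls off the work surface, if the arm or the gripper's body presses on something with over 40 N, if the wrist force passes 120 N, or if a joint passes its speed limit or range.

ROBOT

A 6-joint arm with a two-finger parallel gripper is mounted at the origin on the work surface. World frame = base frame: x ahead of the robot, y to its left, z up, the work surface at z = 0. Lengths are in m, angles in rad, forces in N, time in s.
With the tool pointing down it reaches from about 0.275 to 0.875 m from the base axis. Payload 12.5 kg.
Tool frame: the origin (TCP) lies on the centre line of the jaws, within the pads' length; the fingertips stand 14 mm ahead of it and the grasp point (between the pads) lies 5 mm behind it; z points along the fingers, y is the line along which they close (so a half turn about z gives the same grasp; the last joint's range is limited). The gripper opens to 85 mm and grips with 20 to 120 N. Pads are 22 mm wide; open, the fingers measure 114 mm over their backs; the gripper's body (76 mm by 85 mm) begins 54 mm behind the grasp point. The pads swing forward as they close: fully open they stand 13 mm farther back than shut.
Start: joints at [-1.334, 0.351, 1.652, -0, 1.139, -0.085], TCP at [0.174, -0.522, 0.245] pointing down, gripper open.
Joint ranges: [-2.75, 2.75], [-0.79, 2.1], [0.01, 2.65], [-1.57, 4.71], [0.07, 3.14], [-2.87, 2.87]. Speed limits (rad/s): [2.22, 2.22, 2.79, 3.14, 3.14, 3.14].

INTERFACE

Orientations are given as a unit quaternion [w, x, y, z].
In Python, from bench import status, cams, ticket, search_frame gives the robot as it stands. The module is installed in compiled form; this text tells all that it offers.
- The arm moves only by the tool servo_tool, never from a script. Its argument "moves" is a list of rows, each a list of 7 numbers: the shift along the tool's x, y, z as a fraction of full scale, then the turn, a rotation vector about the tool's x, y, z as a fraction of full scale, then the closure, from 0 (fully open) to 1 (shut). A call has exactly 5 rows; each row shifts and turns the commanded pose from where the row before left it, along the tool's axes as they then stand; what a row does not reach is not made up. Full scale, the value 1, is 0.03 m for a shift and 0.12 rad for a turn. A row lasts 1/10 s, in which the tool goes at most 50 mm and 8.59 degrees, less where a joint would pass 70% of its speed; a pose out of reach is approached as far as the arm can. A call with a number of a shift or a turn outside -1 to 1 is refused whole. A call with a gripper value outside its range is refused whole. The fingers move at their own pace and stop on an object; "newtons" is the grip in N (left out, the last holds). Time passes only in rows, so rows that do not move let the fingers close, or fill a call up. It gives the time, the measured TCP pose, the force, the opening and the grip force at its end, in the units of the state.
- status.get_obs(): the state, without advancing time (a new reading comes with each control period).
- cams.capture(name): name is "scene" or "top" or "wrist"; returns (picture, depth): 420x560x3 uint8, red, green, blue; 420x560 float32, m along the optical axis (not along the pixel's ray), 0 where there is no reading.
- cams.camera_info(name): a dict with "intrinsics" (3x3 intrinsics, pixels), "D" ([k1, k2, p1, p2, k3] as OpenCV has them; the pictures are not rectified), "view" (4x4, takes a point from world to camera coordinates). Camera axes: x right, y down, z forward; pixel columns grow to the right and rows downward; lengths in m; the calibration is good to about 2 mm. A picture is of the moment at which its call begins: read the wrist's pose just before it. camera_info takes no time and is no camera call; for the wrist camera it gives the pose at the moment of the call.
- ticket.close_job(): hands the job in; it is judged then, once.
Trained networks look in the newest picture that a camera, given by its name, has taken for a name from the list of things; names that differ only in an ending like _2 or _b are one class to them, and where a whole thing is asked for, a point or a joint stands for the part that bears it (a point fixed in the world has none). Each returns a list of dicts, best first, with "conf" (0 to 1); they miss things now and then, are a little off and sometimes report something else, mostly with a low value. They report only what shows in the picture. A call takes as long as a camera call. They do not tell look-alikes from the thing itself.
- search_frame(camera, thing): "position" ([column, row] in pixels, amid what is visible of it).
The state is a dict: "time": time; "joints": joint angles; "qd": joint speeds; "joint_torque": joint torques, N m; "tool_pos": TCP position; "eef_rot": TCP orientation; "force": force on the tool from outside, world axes, zero at the start; "wrist_torque": the same for the moment, N m; "opening": finger opening in m; "finger_force": force on a finger pad.
Only numpy, scipy, OpenCV 4.12 (cv2) and the standard library are available. Lean on these libraries where they do the work, as an engineer would, in place of code of your own. Each camera call takes 0.05 s, during which the arm holds its last target. There are 200 camera calls.

## Working session

There is one attempt and no reset: what is moved stays moved. The work goes in short steps, Python scripts to look and compute and a tool call to move; the robot and the scene stay as the last step left them, time stands still between calls to the robot, and variables do not carry over. Pictures are saved under pics/ and viewed, at most 10 in all, crops included, and the job is handed in when it is done.

Besides the shell and the picture viewer there is one more tool, called after ">>>" as name([rows], argument=value, ...), one row to a line, values as JSON. servo_tool: Moves the arm, as the interface text tells. Shift numbers are shares of 0.03 m and turn numbers shares of 0.12 rad, none past 1 either way. Its arguments: {"type":"object","properties":{"moves":{"type":"array","items":{"type":"array","items":{"type":"number"}}},"newtons":{"type":"number"}},"required":["moves"]}

```bash
mkdir -p pics
cat > h.py <<'E'
import numpy as np, cv2
from bench import status, cams, ticket, search_frame
def cap(n):
    im,d=cams.capture(n); return im,d,cams.camera_info(n)
def unproj(px,d,ci,z=None):
    """pixels Nx2 -> world, by depth d (N) or plane height z"""
    K=np.array(ci["intrinsics"]);D=np.array(ci["D"],float);V=np.array(ci["view"])
    px=np.asarray(px,float).reshape(-1,1,2)
    r=cv2.undistortPoints(px,K,D)[:,0]; r=np.c_[r,np.ones(len(r))]
    R,t=V[:3,:3],V[:3,3]; c=-R.T@t; w=r@R
    s=np.asarray(d) if z is None else (z-c[2])/w[:,2]
    return c+w*np.reshape(s,(-1,1))
def cloud(d,ci):
    v,u=np.mgrid[:d.shape[0],:d.shape[1]]
    P=unproj(np.c_[u.ravel(),v.ravel()],d.ravel(),ci).reshape(*d.shape,3)
    P[d<=0]=np.nan; return P
E
python3 - <<'E'
from h import *
for n in("top","scene"):
    im,d,ci=cap(n); cv2.imwrite(f"pics/{n}0.png",cv2.resize(im[...,::-1],(784,588)))
    np.savez(n+"0.npz",im=im,d=d)
    P=cloud(d,ci)
    for th in("frame","handle","tray","jar_a","jar_b","tip_level"):
        for r in search_frame(n,th)[:4]:
            c,w=map(int,r["position"]); print(n,th,r["position"],round(r["conf"],2),P[w,c].round(3))
print(status.get_obs())
E
```

```text
top frame [346.3, 248.3] 0.71 [ 0.537 -0.181  0.055]
top handle [340.2, 250.3] 0.61 [ 0.532 -0.164  0.061]
top tray [209.0, 261.8] 0.63 [0.508 0.183 0.005]
top jar_a [211.0, 274.5] 0.72 [0.478 0.167 0.064]
top jar_a [210.0, 235.3] 0.71 [0.577 0.168 0.066]
top jar_a [262.8, 270.8] 0.7 [0.485 0.037 0.058]
top jar_a [166.0, 285.6] 0.46 [0.45  0.286 0.055]
top jar_b [211.0, 274.5] 0.72 [0.478 0.167 0.064]
top jar_b [210.0, 235.3] 0.71 [0.577 0.168 0.066]
top jar_b [262.8, 270.8] 0.7 [0.485 0.037 0.058]
top jar_b [166.0, 285.6] 0.46 [0.45  0.286 0.055]
top tip_level [213.8, 258.6] 0.63 [0.516 0.171 0.01 ]
scene frame [278.1, 199.6] 0.83 [ 0.542 -0.19   0.004]
scene handle [278.0, 197.6] 0.86 [ 0.541 -0.192  0.009]
scene handle [366.5, 273.5] 0.21 [0.535 0.18  0.003]
scene tray [367.7, 269.9] 0.9 [0.529 0.176 0.009]
scene jar_a [353.5, 266.5] 0.95 [0.582 0.186 0.051]
scene jar_a [343.1, 222.4] 0.74 [0.494 0.039 0.044]
scene jar_a [427.2, 280.8] 0.69 [0.468 0.295 0.036]
scene jar_a [381.8, 251.3] 0.67 [0.493 0.176 0.046]
scene jar_b [353.5, 266.5] 0.95 [0.582 0.186 0.051]
scene jar_b [343.1
[... 215 characters left out ...]
': array([-1.33360061e+00,  3.50700055e-01,  1.65180730e+00,  1.48268255e-05,
        1.13908703e+00, -8.46174880e-02]), 'qd': array([ 9.95466028e-04, -1.04511663e-04,  5.37737623e-05,  7.21657868e-04,
        2.80232711e-04, -8.52365669e-04]), 'joint_torque': array([-1.49964504e-03, -5.05946159e+01, -2.91616452e+01, -1.96912556e-04,
        6.64482250e-04,  8.78130720e-06]), 'tool_pos': array([ 0.17397303, -0.52174519,  0.24528675]), 'eef_rot': array([-1.37968406e-06,  9.87082936e-01,  1.60210102e-01,  6.64742521e-06]), 'force': array([-0.1167696 ,  0.14483017, -0.92629936]), 'wrist_torque': array([-0.04209251,  0.00208727,  0.02379208]), 'finger_force': 0.0, 'opening': 0.08575174107855031}
```

View pics/top0.png

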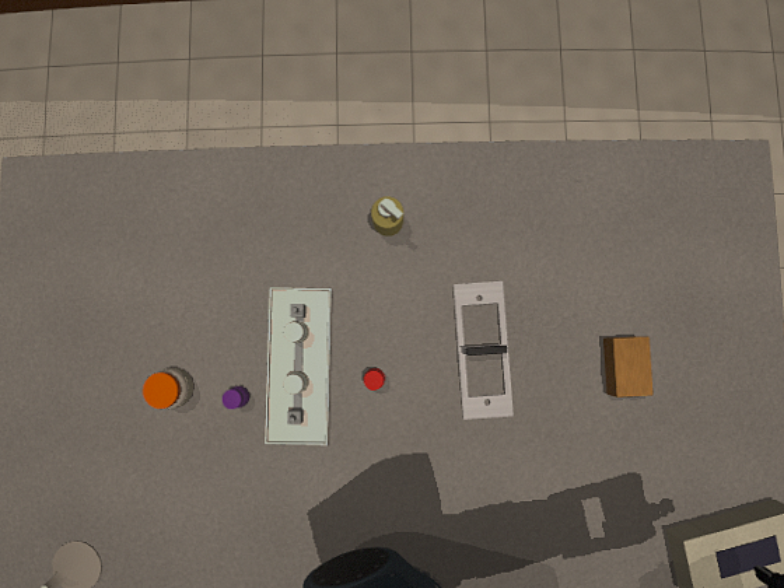

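View pics/scene0.png

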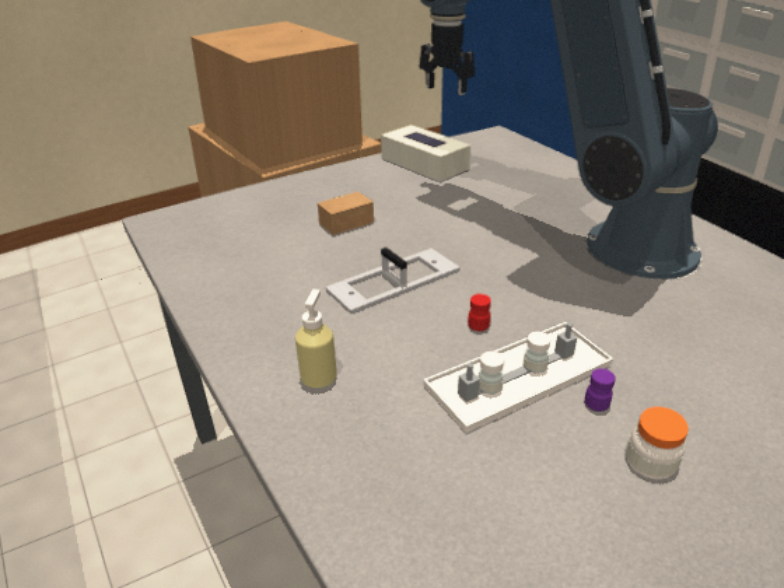

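The white jars stand in the tray at about (295,332) and (294,383) in the enlarged top view. The red one (374,379) and the purple one (235,398) stand outside it and are look-alikes. The only frame is at (483,350), with its handle across it. The pins are near (298,311) and (295,416).

Run:
```python
from h import *
ci=cams.camera_info("top"); s=1.4
def U(p,z): return unproj(np.array(p)/s,None,ci,z).round(4)
f=U([(479,298),(487,402)],.01);print("holes",f,f.mean(0),np.linalg.norm(f[0]-f[1]),np.arctan2(*(f[0]-f[1])[1::-1]))
t=U([(270,288),(331,289),(328,444),(266,443)],.016);print("tray",t,t.mean(0),np.arctan2(*(t[0]-t[3])[1::-1]))
print("pins",U([(298,311),(295,416)],.07))
w=cams.camera_info("wrist");V=np.array(w["view"]);o=status.get_obs()
from scipy.spatial.transform import Rotation as R
q=o["eef_rot"];Rt=R.from_quat(np.r_[q[1:],q[0]]).as_matrix()
c=-V[:3,:3].T@V[:3,3];print("cam in tool",Rt.T@(c-o["tool_pos"]),"\n",(Rt.T@V[:3,:3].T).round(3),w["intrinsics"],w["D"])
```

```text
holes [[ 0.6306 -0.1803  0.01  ]
 [ 0.4309 -0.1898  0.01  ]] [ 0.53075 -0.18505  0.01   ] 0.19992583624934526 0.04753552048295767
tray [[0.6579 0.2235 0.016 ]
 [0.6535 0.1051 0.016 ]
 [0.3583 0.115  0.016 ]
 [0.3616 0.2336 0.016 ]] [0.507825 0.1693   0.016   ] -0.0340738808592078
pins [[0.6098 0.1598 0.07  ]
 [0.4197 0.1673 0.07  ]]
cam in tool [ 0.06725475 -0.00029955 -0.12836947] 
 [[-0.001 -0.964 -0.265]
 [ 1.    -0.001  0.001]
 [-0.001 -0.265  0.964]] [[306.55772974   0.         283.43805601]
 [  0.         306.55772974 210.89934517]
 [  0.           0.           1.        ]] [0.01757863 0.         0.         0.         0.        ]
```

```bash
cat >> h.py <<'E'
from scipy.spatial.transform import Rotation as Rot
def pose():
    o=status.get_obs(); q=o["eef_rot"]; return o["tool_pos"],Rot.from_quat(np.r_[q[1:],q[0]])
def goalrot(a): return Rot.from_matrix([[np.cos(a),np.sin(a),0],[np.sin(a),-np.cos(a),0],[0,0,-1]])
def plan(g,a,N,start=None):
    """rows (shift, turn fractions) from here to goal; a = world yaw of tool x"""
    p,r=start or pose(); rv=(r.inv()*goalrot(a)).as_rotvec()/N; d=(np.array(g)-p)/N
    for i in range(N):
        print((np.r_[r.inv().apply(d)/.03,rv/.12]).round(2).tolist()); r=r*Rot.from_rotvec(rv)
E
python3 - <<'E'
from h import *
plan([.531,-.185,.2],1.618,15)
E
```

```text
[0.99, -0.46, 0.1, 0.0, -0.0, -0.72]
[1.03, -0.37, 0.1, 0.0, -0.0, -0.72]
[1.05, -0.28, 0.1, 0.0, -0.0, -0.72]
[1.07, -0.19, 0.1, 0.0, -0.0, -0.72]
[1.09, -0.1, 0.1, 0.0, -0.0, -0.72]
[1.09, -0.0, 0.1, 0.0, -0.0, -0.72]
[1.09, 0.09, 0.1, 0.0, -0.0, -0.72]
[1.07, 0.19, 0.1, 0.0, -0.0, -0.72]
[1.05, 0.28, 0.1, 0.0, -0.0, -0.72]
[1.03, 0.37, 0.1, 0.0, -0.0, -0.72]
[0.99, 0.45, 0.1, 0.0, -0.0, -0.72]
[0.95, 0.54, 0.1, 0.0, -0.0, -0.72]
[0.9, 0.62, 0.1, 0.0, -0.0, -0.72]
[0.84, 0.69, 0.1, 0.0, -0.0, -0.72]
[0.78, 0.76, 0.1, 0.0, -0.0, -0.72]
```

>>> servo_tool([
  [0.95,-0.45,0.1,0,0,-0.72,0],
  [1,-0.36,0.1,0,0,-0.72,0],
  [1,-0.28,0.1,0,0,-0.72,0],
  [1,-0.2,0.1,0,0,-0.72,0],
  [1,-0.1,0.1,0,0,-0.72,0],
])

```text
time: 1.2
tool_pos: [0.2867, -0.4131, 0.2303]
eef_rot: [0.0, 0.929, 0.37, 0.0]
force: [-0.3, -0.4, -0.4]
opening: 0.0856
finger_force: 0.0
```

>>> servo_tool([
  [1,0,0.1,0,0,-0.72,0],
  [1,0.1,0.1,0,0,-0.72,0],
  [1,0.2,0.1,0,0,-0.72,0],
  [1,0.28,0.1,0,0,-0.72,0],
  [1,0.37,0.1,0,0,-0.72,0],
])

```text
time: 1.7
tool_pos: [0.4002, -0.3092, 0.2153]
eef_rot: [0.0, 0.828, 0.56, 0.0]
force: [0.3, -0.4, 0.3]
opening: 0.0854
finger_force: 0.0
```

>>> servo_tool([
  [1,0.46,0.1,0,0,-0.72,0],
  [0.95,0.55,0.1,0,0,-0.72,0],
  [0.9,0.63,0.1,0,0,-0.72,0],
  [0.85,0.7,0.1,0,0,-0.72,0],
  [0.8,0.76,0.1,0,0,-0.72,0],
])

```text
time: 2.2
tool_pos: [0.5204, -0.1959, 0.2002]
eef_rot: [0.0, 0.689, 0.725, 0.0]
force: [0.5, -0.7, 0.4]
opening: 0.0853
finger_force: 0.0
```

Run:
```python
from h import *
print(pose()[0],pose()[1].as_rotvec())
im,d,ci=cap("wrist"); np.savez("w1.npz",im=im,d=d,V=ci["view"])
cv2.imwrite("pics/w1.png",im[...,::-1])
print(search_frame("wrist","handle"),search_frame("wrist","frame"))
P=cloud(d,ci); m=(P[...,2]>.035)&(P[...,2]<.09)&(abs(P[...,0]-.53)<.1)&(abs(P[...,1]+.185)<.06)
Q=P[m];print(len(Q),Q.mean(0),np.percentile(Q,[2,98],axis=0))
plan([.508,.1693,.2],1.571-.034,13)
```

```text
[ 0.5204331  -0.19587637  0.20023163] [2.16437425e+00 2.27683417e+00 6.49374396e-05]
[{'position': [298.5, 177.9], 'conf': 0.88}] [{'position': [298.8, 178.9], 'conf': 0.73}]
1269 [ 0.53560401 -0.17927155  0.05892986] [[ 0.52806974 -0.21613906  0.05509153]
 [ 0.54310246 -0.14523469  0.06062012]]
[0.94, 0.01, 0.0, -0.0, -0.0, 0.05]
[0.94, 0.01, 0.0, -0.0, -0.0, 0.05]
[0.94, 0.0, 0.0, -0.0, -0.0, 0.05]
[0.94, -0.0, 0.0, -0.0, -0.0, 0.05]
[0.94, -0.01, 0.0, -0.0, -0.0, 0.05]
[0.94, -0.02, 0.0, -0.0, -0.0, 0.05]
[0.94, -0.02, 0.0, -0.0, -0.0, 0.05]
[0.94, -0.03, 0.0, -0.0, -0.0, 0.05]
[0.94, -0.03, 0.0, -0.0, -0.0, 0.05]
[0.94, -0.04, 0.0, -0.0, -0.0, 0.05]
[0.94, -0.05, -0.0, -0.0, -0.0, 0.05]
[0.94, -0.05, -0.0, -0.0, -0.0, 0.05]
[0.93, -0.06, -0.0, -0.0, -0.0, 0.05]
```

View pics/w1.png

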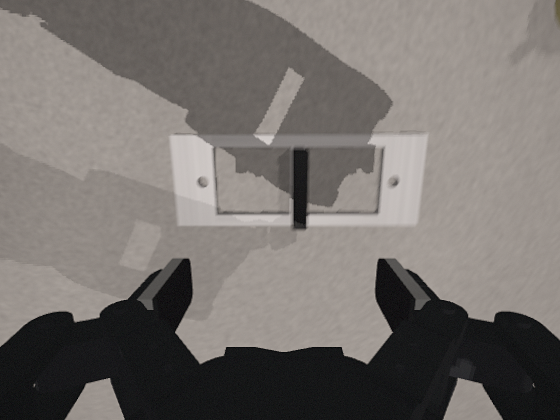

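The handle shows as the black bar at (299,188), and the frame's holes are at (202,182) and (394,182). Next I look at the tray.

>>> servo_tool([
  [0.95,0,0,0,0,0.05,0],
  [0.95,0,0,0,0,0.05,0],
  [0.95,0,0,0,0,0.05,0],
  [0.95,0,0,0,0,0.05,0],
  [0.95,0,0,0,0,0.05,0],
])

```text
time: 2.85
tool_pos: [0.514, -0.0543, 0.2005]
eef_rot: [0.0, 0.702, 0.712, -0.0]
force: [0.0, 0.4, -0.2]
opening: 0.0853
finger_force: 0.0
```

>>> servo_tool([
  [0.95,-0.05,0,0,0,0.05,0],
  [0.95,-0.05,0,0,0,0.05,0],
  [0.95,-0.05,0,0,0,0.05,0],
  [0.95,-0.05,0,0,0,0.05,0],
  [0.95,-0.05,0,0,0,0.05,0],
])

```text
time: 3.35
tool_pos: [0.506, 0.0881, 0.2005]
eef_rot: [0.0, 0.712, 0.702, 0.0]
force: [0.0, -0.6, 0.2]
opening: 0.0856
finger_force: 0.0
```

>>> servo_tool([
  [0.9,-0.05,0,0,0,0.05,0],
  [0.9,-0.05,0,0,0,0.05,0],
  [0.3,-0.05,0,0,0,0.05,0],
  [0,0,0,0,0,0,0],
  [0,0,0,0,0,0,0],
])

```text
time: 3.85
tool_pos: [0.5029, 0.15, 0.2003]
eef_rot: [0.0, 0.718, 0.696, -0.0]
force: [0.9, 0.5, -0.1]
opening: 0.0854
finger_force: 0.0
```

Run:
```python
from h import *
z=np.load("w1.npz");ci=cams.camera_info("wrist");c1=dict(ci,view=z["V"])
f=unproj([(202,182),(394,182)],None,c1,.01);v=f[1]-f[0];print("holes",f.round(4),f.mean(0).round(4),np.linalg.norm(v),np.arctan2(v[1],v[0]))
print(pose()[0],pose()[1].as_rotvec())
im,d,ci=cap("wrist"); np.savez("w2.npz",im=im,d=d,V=ci["view"])
cv2.imwrite("pics/w2.png",cv2.resize(im[...,::-1],(784,588),interpolation=cv2.INTER_CUBIC))
for t in("jar_a","tray"): print(search_frame("wrist",t))
P=cloud(d,ci);m=(P[...,2]>.047)&(P[...,2]<.09)&(P[...,1]>.1)&(P[...,1]<.25)
n,l,st,ce=cv2.connectedComponentsWithStats(m.astype(np.uint8))
for i in range(1,n):
    if st[i,4]>15: Q=P[l==i];print(st[i],ce[i].round(1),np.nanmean(Q,0).round(4),np.nanpercentile(Q,[5,95],axis=0).round(4).tolist())
```

```text
holes [[ 0.4373 -0.1867  0.01  ]
 [ 0.6381 -0.1753  0.01  ]] [ 0.5377 -0.181   0.01  ] 0.20108551590037363 0.05665784112700589
[0.50290614 0.14996053 0.20032209] [ 2.25614326e+00  2.18592578e+00 -3.66669820e-04]
[{'position': [271.4, 309.7], 'conf': 0.87}, {'position': [258.4, 177.2], 'conf': 0.86}, {'position': [360.3, 173.6], 'conf': 0.74}, {'position': [219.9, 41.4], 'conf': 0.57}]
[{'position': [288.8, 163.5], 'conf': 0.81}]
[ 342  157   45   43 1476] [363.8 177.7] [0.5733 0.1719 0.065 ] [[0.5583, 0.1568, 0.059], [0.5885, 0.1865, 0.0668]]
[ 235  159   43   43 1397] [256.  179.6] [0.4801 0.1734 0.0654] [[0.4655, 0.1584, 0.0639], [0.4947, 0.188, 0.0668]]
[175 172  19  15 192] [184.  178.8] [0.4176 0.176  0.0641] [[0.4129, 0.1715, 0.0495], [0.4207, 0.1799, 0.0706]]
[399 173  21  15 214] [409.3 179.8] [0.6131 0.1687 0.0636] [[0.6102, 0.1641, 0.0493], [0.6179, 0.1724, 0.0704]]
```

View pics/w2.png

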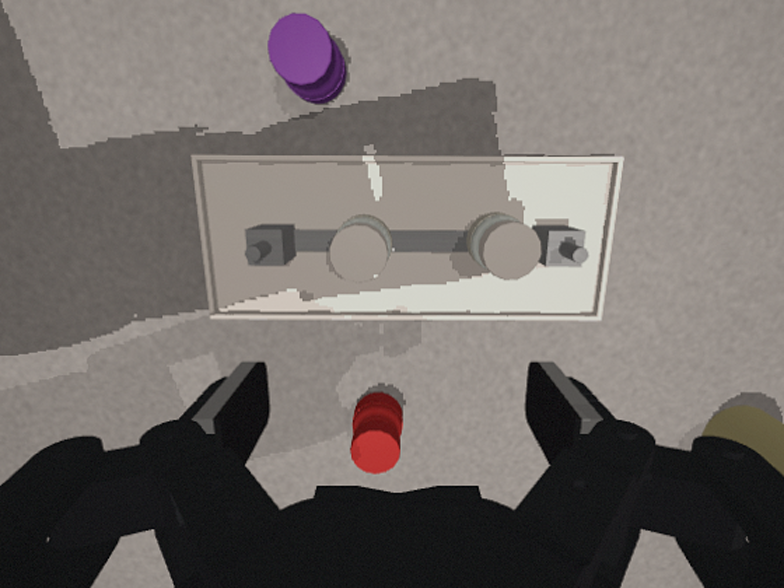

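The pin tips are at about (252,253) and (581,254) in the enlarged picture. The white jars are between them at (360,250) and (510,249).

Run:
```python
from h import *
z=np.load("w2.npz");ci=dict(cams.camera_info("wrist"),view=z["V"]);P=cloud(z["d"],ci)
T=[]
for x,y in((.415,.176),(.616,.169)):
    m=(P[...,2]>.0675)&(np.hypot(P[...,0]-x,P[...,1]-y)<.013);Q=P[m];v,u=np.where(m)
    t=unproj([(u.mean(),v.mean())],None,ci,.07)[0];print(len(Q),Q.mean(0).round(4),u.mean(),v.mean(),t.round(4));T.append(t)
v=T[1]-T[0];print("mid",np.mean(T,0).round(4),np.linalg.norm(v),np.arctan2(v[1],v[0]))
t=unproj(np.array([(193,156),(623,157),(601,319),(211,319)])/1.4,None,ci,.016);print("tray",t.round(4).tolist(),t.mean(0).round(4))
w=t[1]-t[0];w2=t[2]-t[3];print(np.arctan2(w[1],w[0]),np.arctan2(w2[1],w2[0]))
plan([.537,-.180,.2],1.571+.054,13)
```

```text
105 [0.4162 0.1754 0.0696] 180.4857142857143 180.5142857142857 [0.4163 0.1755 0.07  ]
110 [0.6145 0.1681 0.0696] 413.59090909090907 181.54545454545453 [0.6143 0.1681 0.07  ]
mid [0.5153 0.1718 0.07  ] 0.1981433623108542 -0.03717753914163106
tray [[0.3651, 0.2352, 0.016], [0.6616, 0.2248, 0.016], [0.6577, 0.1071, 0.016], [0.3598, 0.1168, 0.016]] [0.5111 0.171  0.016 ]
-0.03515626504560966 -0.03242880972634799
[-0.84, 0.11, 0.0, 0.0, 0.0, -0.06]
[-0.84, 0.11, 0.0, 0.0, 0.0, -0.06]
[-0.84, 0.1, 0.0, 0.0, 0.0, -0.06]
[-0.84, 0.1, 0.0, 0.0, 0.0, -0.06]
[-0.85, 0.09, 0.0, 0.0, 0.0, -0.06]
[-0.85, 0.09, 0.0, 0.0, 0.0, -0.06]
[-0.85, 0.08, 0.0, 0.0, 0.0, -0.06]
[-0.85, 0.08, 0.0, 0.0, 0.0, -0.06]
[-0.85, 0.07, 0.0, 0.0, 0.0, -0.06]
[-0.85, 0.06, 0.0, 0.0, 0.0, -0.06]
[-0.85, 0.06, 0.0, 0.0, 0.0, -0.06]
[-0.85, 0.05, 0.0, 0.0, 0.0, -0.06]
[-0.85, 0.05, 0.0, 0.0, 0.0, -0.06]
```

>>> servo_tool([
  [-0.9,0.1,0,0,0,-0.07,0],
  [-0.9,0.1,0,0,0,-0.07,0],
  [-0.9,0.1,0,0,0,-0.07,0],
  [-0.9,0.1,0,0,0,-0.07,0],
  [-0.9,0.1,0,0,0,-0.07,0],
])

```text
time: 4.5
tool_pos: [0.5159, 0.014, 0.2004]
eef_rot: [0.0, 0.703, 0.711, -0.0]
force: [1.4, 0.0, -0.2]
opening: 0.0849
finger_force: 0.0
```

>>> servo_tool([
  [-0.9,0.08,0.2,0,0,-0.06,0],
  [-0.9,0.08,0.2,0,0,-0.06,0],
  [-0.9,0.08,0.2,0,0,-0.06,0],
  [-0.9,0.08,0.2,0,0,-0.06,0],
  [-0.9,0.06,0.2,0,0,-0.06,0],
])

```text
time: 5.0
tool_pos: [0.5306, -0.1207, 0.1701]
eef_rot: [0.0, 0.691, 0.723, -0.0]
force: [-0.2, -0.1, 0.8]
opening: 0.0854
finger_force: 0.0
```

>>> servo_tool([
  [-0.9,0.06,0.3,0,0,-0.06,0],
  [-0.9,0.06,0.3,0,0,-0.06,0],
  [-0.2,0,0,0,0,0,0],
  [0,0,0,0,0,0,0],
  [0,0,0,0,0,0,0],
])

```text
time: 5.5
tool_pos: [0.5374, -0.1782, 0.1526]
eef_rot: [0.0, 0.685, 0.728, 0.0]
force: [-0.8, 0.5, 0.2]
opening: 0.0853
finger_force: 0.0
```

Run:
```python
from h import *
print(pose()[0],pose()[1].as_rotvec())
im,d,ci=cap("wrist"); np.savez("w3.npz",im=im,d=d,V=ci["view"])
P=cloud(d,ci);m=(P[...,2]>.057)&(P[...,2]<.066)&(abs(P[...,0]-.537)<.03)&(abs(P[...,1]+.18)<.05)
(cx,cy),wh,an=cv2.minAreaRect((P[m][:,:2]*1000).astype(np.float32));print(cx,cy,wh,an,P[m].mean(0))
plan([cx/1000,cy/1000,.048],1.571+.055,5)
```

```text
[ 0.53736741 -0.17816393  0.15262295] [2.15250717e+00 2.28825493e+00 3.06320945e-04]
533.7720336914062 -184.25979614257812 (13.641079902648926, 73.03092193603516) 2.7509915828704834 [ 0.53356039 -0.18257875  0.05968747]
[-0.04, -0.03, 0.7, 0.0, 0.0, 0.01]
[-0.04, -0.03, 0.7, 0.0, 0.0, 0.01]
[-0.04, -0.03, 0.7, 0.0, 0.0, 0.01]
[-0.04, -0.03, 0.7, 0.0, 0.0, 0.01]
[-0.04, -0.03, 0.7, 0.0, 0.0, 0.01]
```

>>> servo_tool([
  [-0.05,-0.03,0.7,0,0,0.01,0],
  [-0.05,-0.03,0.7,0,0,0.01,0],
  [-0.05,-0.03,0.7,0,0,0.01,0],
  [-0.03,-0.02,0.7,0,0,0.01,0],
  [-0.03,-0.02,0.7,0,0,0.01,0],
])

```text
time: 6.05
tool_pos: [0.5342, -0.1842, 0.047]
eef_rot: [0.0, 0.687, 0.727, 0.0]
force: [-0.1, -0.1, 0.9]
opening: 0.0853
finger_force: 0.0
```

>>> servo_tool([
  [0,0,0,0,0,0,0.5],
  [0,0,0,0,0,0,0.7],
  [0,0,0,0,0,0,1],
  [0,0,0,0,0,0,1],
  [0,0,0,0,0,0,1],
], newtons=50)

```text
time: 6.55
tool_pos: [0.5343, -0.1852, 0.0482]
eef_rot: [0.001, 0.687, 0.726, 0.0]
force: [-3.3, 4.4, 15.6]
opening: 0.0131
finger_force: 49.2
```

>>> servo_tool([
  [0,0,0,0,0,0,1],
  [0,0,0,0,0,0,1],
  [0,0,0,0,0,0,1],
  [0,0,0,0,0,0,1],
  [0,0,0,0,0,0,1],
], newtons=50)

```text
time: 7.05
tool_pos: [0.5343, -0.1852, 0.0483]
eef_rot: [0.0, 0.687, 0.726, 0.0]
force: [-1.3, 1.1, 7.6]
opening: 0.0132
finger_force: 49.8
```

>>> servo_tool([
  [0,0,-0.3,0,0,0,1],
  [0,0,-0.7,0,0,0,1],
  [0,0,-1,0,0,0,1],
  [0,0,-0.7,0,0,0,1],
  [0,0,-0.3,0,0,0,1],
])

```text
time: 7.55
tool_pos: [0.5345, -0.1854, 0.1396]
eef_rot: [0.001, 0.687, 0.726, 0.0]
force: [0.5, -1.1, -2.9]
opening: 0.0131
finger_force: 49.2
```

Run:
```python
from h import *
o=status.get_obs();print(pose()[0],pose()[1].as_rotvec(),o["force"],o["wrist_torque"])
im,d,ci=cap("wrist"); np.savez("w4.npz",im=im,d=d,V=ci["view"],p=pose()[0],R=pose()[1].as_matrix())
cv2.imwrite("pics/w4.png",cv2.resize(im[...,::-1],(784,588),interpolation=cv2.INTER_CUBIC))
plan([.5153,.1718,.165],1.571-.036,14)
```

```text
[ 0.5345368  -0.18538019  0.1395995 ] [2.15725064e+00 2.28022904e+00 1.40777650e-03] [ 0.53722229 -1.098263   -2.91901797] [-0.03842974 -0.02780414  0.00788822]
[0.85, 0.0, -0.06, 0.0, 0.0, 0.05]
[0.85, -0.0, -0.06, 0.0, 0.0, 0.05]
[0.85, -0.01, -0.06, 0.0, 0.0, 0.05]
[0.85, -0.02, -0.06, 0.0, 0.0, 0.05]
[0.85, -0.02, -0.06, 0.0, 0.0, 0.05]
[0.85, -0.03, -0.06, 0.0, 0.0, 0.05]
[0.85, -0.03, -0.06, 0.0, 0.0, 0.05]
[0.85, -0.04, -0.06, 0.0, 0.0, 0.05]
[0.85, -0.04, -0.06, 0.0, 0.0, 0.05]
[0.85, -0.05, -0.06, 0.0, 0.0, 0.05]
[0.85, -0.05, -0.06, 0.0, 0.0, 0.05]
[0.85, -0.06, -0.06, 0.0, 0.0, 0.05]
[0.85, -0.07, -0.06, 0.0, 0.0, 0.05]
[0.85, -0.07, -0.06, 0.0, 0.0, 0.05]
```

View pics/w4.png

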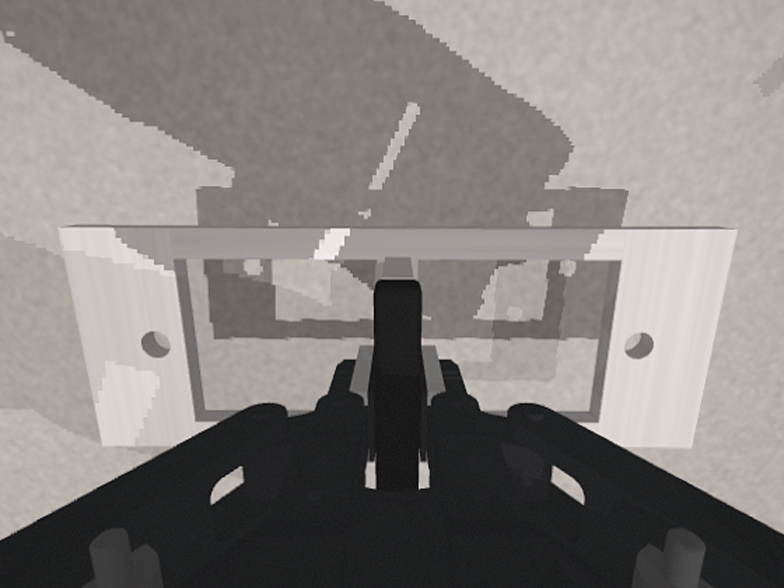

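The frame hangs in the grip with its holes visible at (155,344) and (638,345).

Run:
```python
from h import *
z=np.load("w4.npz");ci=dict(cams.camera_info("wrist"),view=z["V"]);p,R=z["p"],z["R"]
P=(cloud(z["d"],ci)-p)@R   # tool coords
g=cv2.cvtColor(z["im"],cv2.COLOR_RGB2GRAY)
m=(abs(P[...,2]-.0383)<.008)&(abs(P[...,1])>.09)&(abs(P[...,1])<.135)&(abs(P[...,0])<.05)
Q=P[m];A=np.c_[Q[:,:2],np.ones(len(Q))];print("plane",len(Q),np.linalg.lstsq(A,Q[:,2],rcond=None)[0])
h=(unproj(np.array([(155.5,344.5),(638.5,345)])/1.4,None,ci,p[2]-.0383)-p)@R
v=h[1]-h[0];print("holes tool",h.round(4),h.mean(0).round(4),np.linalg.norm(v),np.arctan2(v[0],v[1]))
for s in(-1,1):
    mm=m&(P[...,1]*s>0);(c,wh,a)=cv2.minAreaRect((P[mm][:,:2]*1000).astype(np.float32));print(c,wh,a)
# pins in tool coords at view w2 for the same-camera comparison
```

```text
plane 21679 [0.00299568 0.00039043 0.03855023]
holes tool [[ 4.000e-04 -9.940e-02  3.800e-02]
 [-1.000e-04  1.003e-01  3.860e-02]] [0.0002 0.0004 0.0383] 0.19974216487135735 -0.00256442162359604
(0.7239418029785156, -110.41612243652344) (96.09674072265625, 40.82295227050781) 0.0130727244541049
(-0.08668136596679688, 110.51226806640625) (96.16206359863281, 41.243080139160156) 0.1842082440853119
```

>>> servo_tool([
  [0.85,0,-0.3,0,0,0.05,1],
  [0.85,0,-0.3,0,0,0.05,1],
  [0.85,-0.01,-0.2,0,0,0.05,1],
  [0.85,-0.02,0,0,0,0.05,1],
  [0.85,-0.02,0,0,0,0.05,1],
])

```text
time: 8.1
tool_pos: [0.5263, -0.0567, 0.1605]
eef_rot: [-0.001, 0.698, 0.716, -0.0]
force: [0.4, 0.2, -3.5]
opening: 0.0129
finger_force: 49.2
```

>>> servo_tool([
  [0.85,-0.03,0,0,0,0.05,1],
  [0.85,-0.03,0,0,0,0.05,1],
  [0.85,-0.04,0,0,0,0.05,1],
  [0.85,-0.04,0,0,0,0.05,1],
  [0.85,-0.05,0,0,0,0.05,1],
])

```text
time: 8.6
tool_pos: [0.5188, 0.0706, 0.1603]
eef_rot: [-0.001, 0.709, 0.705, -0.001]
force: [0.3, -0.7, -3.2]
opening: 0.0131
finger_force: 49.2
```

>>> servo_tool([
  [0.85,-0.05,0,0,0,0.05,1],
  [0.7,-0.05,0,0,0,0.05,1],
  [0.5,-0.05,0,0,0,0.05,1],
  [0,0,0,0,0,0,1],
  [0,0,0,0,0,0,1],
])

```text
time: 9.1
tool_pos: [0.5152, 0.1309, 0.1606]
eef_rot: [-0.0, 0.715, 0.699, -0.001]
force: [1.0, 0.7, -2.8]
opening: 0.013
finger_force: 49.2
```

>>> servo_tool([
  [-0.5,0,0,0,0,0,1],
  [-0.3,0,0,0,0,0,1],
  [0,0,0,0,0,0,1],
  [0,0,0,0,0,0,1],
  [0,0,0,0,0,0,1],
])

```text
time: 9.6
tool_pos: [0.5151, 0.107, 0.1613]
eef_rot: [-0.0, 0.715, 0.699, 0.0]
force: [-0.6, 0.1, -3.7]
opening: 0.0134
finger_force: 49.2
```

Run:
```python
from h import *
p,r=pose();im,d,ci=cap("wrist"); np.savez("w5.npz",im=im,d=d,V=ci["view"],p=p,R=r.as_matrix())
cv2.imwrite("pics/w5.png",cv2.resize(im[...,::-1],(784,588),interpolation=cv2.INTER_CUBIC))
P=cloud(d,ci);T=[]
for x,y in((.416,.175),(.6145,.168)):
    m=(P[...,2]>.0675)&(P[...,2]<.075)&(np.hypot(P[...,0]-x,P[...,1]-y)<.013);v,u=np.where(m)
    t=unproj([(u.mean(),v.mean())],None,ci,.07)[0];T.append(t);print(m.sum(),P[m].mean(0),u.mean(),v.mean(),t)
T=np.array(T);mid=T.mean(0);v=T[1]-T[0];yaw=np.arctan2(v[1],v[0]);print("mid",mid,np.linalg.norm(v),yaw)
x=r.as_matrix()[:,0];print("tool",p,"yaw err (tool y vs pins)",yaw-np.arctan2(r.as_matrix()[1,1],r.as_matrix()[0,1]))
print("mid in tool",r.inv().apply(mid-p))
```

```text
174 [0.41601304 0.17515895 0.06968165] 137.33333333333334 128.58045977011494 [0.41615551 0.17516546 0.07      ]
166 [0.61498981 0.16791681 0.06947901] 425.32530120481925 132.50602409638554 [0.61476158 0.16793972 0.07      ]
mid [0.51545855 0.17155259 0.07      ] 0.19873747785043563 -0.03636619897018308
tool [0.51511851 0.1070492  0.16132328] yaw err (tool y vs pins) -0.013338508809895355
mid in tool [ 0.0644855  -0.00114957  0.0913293 ]
```

View pics/w5.png

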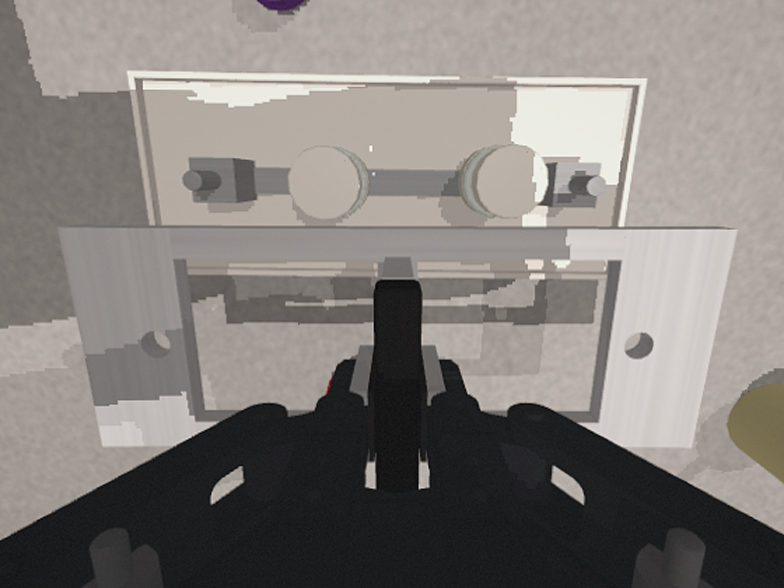

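>>> servo_tool([
  [0.7,-0.02,0,0,0,0.03,1],
  [0.8,-0.02,0,0,0,0.03,1],
  [0.65,-0.01,0.3,0,0,0.03,1],
  [0,0,0.5,0,0,0,1],
  [0,0,0,0,0,0,1],
])

```text
time: 10.15
tool_pos: [0.5142, 0.1721, 0.1358]
eef_rot: [-0.001, 0.718, 0.696, -0.001]
force: [-0.7, -1.2, -3.4]
opening: 0.0131
finger_force: 49.2
```

Run:
```python
from h import *
p,r=pose();o=status.get_obs();R=r.as_matrix();print(p,"phi",np.arctan2(R[1,1],R[0,1]),"tilt",R[:,2],o["force"],o["wrist_torque"])
plan([.5151,.1714,.13],1.571-.0338,1)
```

```text
[0.51418157 0.17213118 0.13576646] phi -0.03205823386156904 tilt [-2.88844126e-03 -7.34194092e-04 -9.99995559e-01] [-0.68577234 -1.19002228 -3.37252825] [-0.05602651  0.05110574  0.00239789]
[-0.02, 0.03, 0.19, -0.02, 0.01, 0.01]
```

>>> servo_tool([
  [-0.02,0.03,0.15,-0.02,0,0.01,1],
  [0,0,0.15,0,0,0,1],
  [0,0,0.1,0,0,0,1],
  [0,0,0,0,0,0,1],
  [0,0,0,0,0,0,1],
])

```text
time: 10.65
tool_pos: [0.5163, 0.1709, 0.1255]
eef_rot: [0.001, 0.719, 0.695, 0.001]
force: [0.8, 0.4, -3.1]
opening: 0.0132
finger_force: 49.2
```

```bash
cat > s.py <<'E'
from h import *
p,r=pose();o=status.get_obs();R=r.as_matrix();print(o["time"],p.round(4),"phi",np.arctan2(R[1,1],R[0,1]).round(4),"tilt",R[:2,2].round(4),"F",o["force"].round(2),"M",o["wrist_torque"].round(2))
E
python3 s.py
```

```text
10.65 [0.5163 0.1709 0.1255] phi -0.0349 tilt [ 0.0026 -0.    ] F [ 0.81  0.44 -3.11] M [ 0.04 -0.02  0.02]
```

>>> servo_tool([
  [0,0,0,0,0,0,1],
  [0,0,0,0,0,0,1],
  [0,0,0,0,0,0,1],
  [0,0,0,0,0,0,1],
  [0,0,0,0,0,0,1],
])

```text
time: 11.15
tool_pos: [0.5162, 0.1711, 0.1253]
eef_rot: [0.001, 0.719, 0.695, 0.001]
force: [-0.2, 0.3, -2.7]
opening: 0.0128
finger_force: 49.2
```

```bash
python3 s.py
python3 - <<'E'
from h import *
for i in range(6):
    cams.capture("wrist"); p,r=pose(); R=r.as_matrix(); print(p.round(4),np.arctan2(R[1,1],R[0,1]).round(4),R[:2,2].round(4))
E
```

```text
11.15 [0.5162 0.1711 0.1253] phi -0.0345 tilt [ 0.0024 -0.0001] F [-0.2   0.34 -2.73] M [ 0.01  0.02 -0.03]
[0.5162 0.171  0.1253] -0.0346 [ 0.0024 -0.0001]
[0.5161 0.1711 0.1253] -0.0346 [ 0.0024 -0.0001]
[0.5161 0.1711 0.1253] -0.0346 [ 0.0024 -0.0001]
[0.5161 0.1711 0.1253] -0.0346 [ 0.0024 -0.0001]
[0.5161 0.171  0.1253] -0.0346 [ 0.0024 -0.0001]
[0.5162 0.171  0.1253] -0.0346 [ 0.0024 -0.0001]
```

>>> servo_tool([
  [0.01,-0.035,0.0,0.02,0,0,1],
  [0,0,0.05,0,0,0,1],
  [0,0,0.05,0,0,0,1],
  [0,0,0,0,0,0,1],
  [0,0,0,0,0,0,1],
])

```text
time: 11.95
tool_pos: [0.5151, 0.1714, 0.1222]
eef_rot: [-0.0, 0.719, 0.695, -0.0]
force: [-0.9, -0.5, -3.1]
opening: 0.013
finger_force: 49.2
```

```bash
python3 s.py
```

```text
11.95 [0.5151 0.1714 0.1222] phi -0.0346 tilt [-0.0002 -0.    ] F [-0.88 -0.5  -3.15] M [-0.   -0.03  0.06]
```

>>> servo_tool([
  [0,0,0.05,0,0,0,1],
  [0,0,0.05,0,0,0,1],
  [0,0,0.05,0,0,0,1],
  [0,0,0.04,0,0,0,1],
  [0,0,0,0,0,0,1],
])

```text
time: 12.45
tool_pos: [0.515, 0.1714, 0.1164]
eef_rot: [-0.0, 0.719, 0.695, -0.0]
force: [-0.7, 0.4, -3.0]
opening: 0.0131
finger_force: 49.2
```

```bash
python3 s.py
```

```text
12.45 [0.515  0.1714 0.1164] phi -0.0346 tilt [-0.0003 -0.0001] F [-0.7   0.45 -3.03] M [-0.02 -0.02  0.01]
```

>>> servo_tool([
  [0,0,0.05,0,0,0,1],
  [0,0,0.05,0,0,0,1],
  [0,0,0.05,0,0,0,1],
  [0,0,0.05,0,0,0,1],
  [0,0,0,0,0,0,1],
])

```text
time: 12.95
tool_pos: [0.515, 0.1714, 0.1103]
eef_rot: [-0.0, 0.719, 0.695, -0.0]
force: [-0.6, 0.0, -4.2]
opening: 0.0134
finger_force: 49.2
```

```bash
python3 s.py
```

```text
12.95 [0.515  0.1714 0.1103] phi -0.0346 tilt [-0.0004 -0.0001] F [-0.6   0.05 -4.17] M [-0.   -0.   -0.01]
```

>>> servo_tool([
  [0,0,0.08,0,0,0,1],
  [0,0,0.08,0,0,0,1],
  [0,0,0.08,0,0,0,1],
  [0,0,0.08,0,0,0,1],
  [0,0,0,0,0,0,1],
])

```text
time: 13.45
tool_pos: [0.5149, 0.1713, 0.1006]
eef_rot: [-0.0, 0.719, 0.695, -0.0]
force: [0.8, -0.2, -3.8]
opening: 0.0131
finger_force: 49.2
```

```bash
python3 s.py
```

```text
13.45 [0.5149 0.1713 0.1006] phi -0.0346 tilt [-0.0006 -0.0001] F [ 0.77 -0.18 -3.75] M [ 0.   -0.   -0.02]
```

>>> servo_tool([
  [0,0,0.07,0,0,0,1],
  [0,0,0.06,0,0,0,1],
  [0,0,0.05,0,0,0,1],
  [0,0,0.03,0,0,0,1],
  [0,0,0,0,0,0,1],
])

```text
time: 13.95
tool_pos: [0.515, 0.1714, 0.0946]
eef_rot: [-0.0, 0.719, 0.695, -0.0]
force: [0.3, -1.4, -2.9]
opening: 0.0131
finger_force: 49.2
```

```bash
python3 s.py
```

```text
13.95 [0.515  0.1714 0.0946] phi -0.0345 tilt [-0.0002 -0.    ] F [ 0.31 -1.35 -2.93] M [-0.02  0.02 -0.02]
```

>>> servo_tool([
  [0,0,0.02,0,0,0,1],
  [0,0,0.02,0,0,0,1],
  [0,0,0.01,0,0,0,1],
  [0,0,0,0,0,0,1],
  [0,0,0,0,0,0,1],
])

```text
time: 14.45
tool_pos: [0.5151, 0.1714, 0.0933]
eef_rot: [-0.0, 0.719, 0.695, 0.0]
force: [-0.5, 0.5, -1.3]
opening: 0.0133
finger_force: 49.4
```

```bash
python3 s.py
```

```text
14.45 [0.5151 0.1714 0.0933] phi -0.0345 tilt [-0.  0.] F [-0.48  0.52 -1.26] M [ 0.    0.12 -0.02]
```

>>> servo_tool([
  [0,0,0.01,0,0,0,1],
  [0,0,0.01,0,0,0,1],
  [0,0,0,0,0,0,1],
  [0,0,0,0,0,0,1],
  [0,0,0,0,0,0,1],
])

```text
time: 14.95
tool_pos: [0.5151, 0.1714, 0.0932]
eef_rot: [0.0, 0.719, 0.695, 0.0]
force: [-3.8, -0.4, 6.6]
opening: 0.0132
finger_force: 50.6
```

```bash
python3 s.py
```

```text
14.95 [0.5151 0.1714 0.0932] phi -0.0346 tilt [0.0002 0.0001] F [-3.81 -0.35  6.63] M [-0.12  0.66  0.  ]
```

It's home: TCP is at 0.0932 against 0.0933 expected, with firm, level contact. Now I release.

>>> servo_tool([
  [0,0,0,0,0,0,0.8],
  [0,0,0,0,0,0,0.7],
  [0,0,0,0,0,0,0.6],
  [0,0,0,0,0,0,0.5],
  [0,0,0,0,0,0,0.5],
], newtons=20)

```text
time: 15.45
tool_pos: [0.5151, 0.1714, 0.0925]
eef_rot: [-0.0, 0.719, 0.695, -0.0]
force: [-0.9, 0.7, -0.5]
opening: 0.0425
finger_force: 0.0
```

>>> servo_tool([
  [0,0,-0.2,0,0,0,0.5],
  [0,0,-0.5,0,0,0,0.5],
  [0,0,-0.9,0,0,0,0.5],
  [0,0,-0.9,0,0,0,0.5],
  [0,0,-0.9,0,0,0,0.5],
])

```text
time: 15.95
tool_pos: [0.515, 0.1714, 0.1961]
eef_rot: [0.0, 0.719, 0.695, 0.0]
force: [-0.0, -0.0, -0.2]
opening: 0.0429
finger_force: 0.0
```

>>> servo_tool([
  [-0.6,0,-0.5,0,0,0,0.5],
  [-0.6,0,0,0,0,0,0.5],
  [-0.6,0,0,0,0,0,0.5],
  [0,0,0,0,0,0,0.5],
  [0,0,0,0,0,0,0.5],
])

```text
time: 16.45
tool_pos: [0.5133, 0.1175, 0.2099]
eef_rot: [0.0, 0.719, 0.694, 0.0]
force: [0.1, 0.1, -0.2]
opening: 0.0427
finger_force: 0.0
```

```bash
python3 s.py
python3 - <<'E'
from h import *
im,d,ci=cap("wrist");cv2.imwrite("pics/w6.png",im[...,::-1])
P=cloud(d,ci);c,s=np.cos(-.0345),np.sin(-.0345)
X=P[...,0]-.5153;Y=P[...,1]-.1715;x=c*X+s*Y;y=-s*X+c*Y
for k in(-1,1):
    m=(abs(k*x-110)<1e9)&(k*x>.112)&(k*x<.127)&(abs(y)<.045)&(P[...,2]>.03)
    print("end",k,m.sum(),np.nanmedian(P[m],0).round(4),np.nanpercentile(P[m][:,2],[10,90]).round(4))
m=(P[...,2]>.04)&(P[...,2]<.075)&(abs(x)<.14)&(abs(y)>.038)&(abs(y)<.046)
for k in(-1,1): print("rail",k,np.nanmedian(P[m&(k*y>0)],0).round(4))
E
```

```text
16.45 [0.5133 0.1175 0.2099] phi -0.0354 tilt [0.0003 0.0002] F [ 0.12  0.07 -0.16] M [ 0.03 -0.02 -0.03]
end -1 1724 [0.3959 0.1785 0.0547] [0.0538 0.0556]
end 1 1719 [0.6348 0.1708 0.0546] [0.0536 0.0555]
rail -1 [0.5023 0.1296 0.0546]
rail 1 [0.5157 0.2135 0.0546]
```

View pics/w6.png

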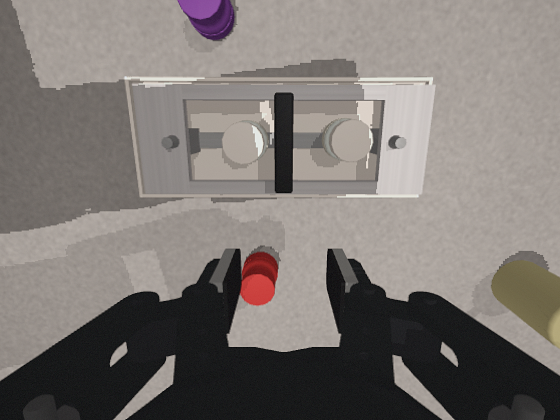

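The frame's top sits at 0.055 m on all sides, so it is level and home. The pins come up through both holes at (170,142) and (398,142). Both white jars stand upright in the windows at (244,142) and (348,140). I'm handing it in.

```bash
python3 -c "
from bench import ticket; print(ticket.close_job())"
```

```text
the job is handed in; nothing more can be done
None
```

The retaining frame hangs level and fully home on both pins, with the two white jars upright in its windows, the gripper clear of everything, and the job handed in at about 16.5 s.

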